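# Set up the gel camera on the sample row

### The arm

A 7-joint arm with a two-finger parallel gripper is mounted at the origin on the work surface. World frame = base frame: x ahead of the robot, y to its left, z up, the work surface at z = 0. Lengths are in mm, angles in rad, forces in N, time in s.
With the tool pointing down it reaches from about 400 to 875 mm from the base axis. Payload 4.4 kg.
Tool frame: the origin (TCP) lies at the very end of the fingers, on their centre line; the grasp point (between the pads) lies 19 mm behind it; z points along the fingers, y is the line along which they close (so a half turn about z gives the same grasp; the last joint's range is limited). The gripper opens to 85 mm and grips with 20 to 120 N. Pads are 22 mm wide; open, the fingers measure 114 mm over their backs; the gripper's body (76 mm by 85 mm) begins 54 mm behind the grasp point. The pads swing forward as they close: fully open they stand 13 mm farther back than shut.
Start: joints at [1.164, 0.628, 0.038, 1.517, -0.027, 0.996, -0.02], TCP at [217.285, -612.622, 231.313] pointing down, gripper open.
Joint ranges: [-3.06, 3.06], [-0.37, 2.12], [-1.25, 1.32], [0.18, 2.47], [-1.1, 4.24], [0.23, 1.98], [-2.94, 2.94]. Speed limits (rad/s): [2.57, 2.57, 3.14, 3.14, 3.14, 3.14, 3.14].

### API

Orientations are given as [roll, pitch, yaw] about the fixed x, y, z axes, in that order (R = Rz(yaw) Ry(pitch) Rx(roll)).
In Python, from cell import status, get_image, ctrl, models gives the robot as it stands.
- The arm moves only by the shell command python3 -m handwheel 'ROWS' [OPENING]. ROWS is JSON, a list of rows, each an object with "delta_pos": the shift along the world's x, y, z in cm, a list of three; "yaw": the turn about the world's z in rad. A call has 1 to 10 rows; each row shifts and turns the commanded pose from where the row before left it; what a row does not reach is not made up. A row lasts 1/12 s, in which the tool goes at most 41.7 mm and 7.16 degrees, less where a joint would pass 70% of its speed; a pose out of reach is approached as far as the arm can. A call is refused whole if a number of a shift passes 4.17 or a number of a turn 0.125, either way. A call with a gripper value outside its range is refused whole. OPENING is the opening, from -1 (shut) to 1 (fully open), set as the call begins (- or left out, the last holds). The fingers move at their own pace and stop on an object; the grip force is fixed at half the most. Time passes only in rows, so rows that do not move let the fingers close. It gives the time, the measured TCP pose, the force, the opening and the grip force at its end, in the units of the state.
- status.read_state(): the state, without advancing time (a new reading comes with each control period).
- get_image(name): name is "scene" or "top" or "wrist"; returns a dict with "color" (420x560x3 uint8, red, green, blue), "z_map" (420x560 float32, mm along the optical axis (not along the pixel's ray), 0 where there is no reading), "fx", "fy", "cx", "cy" (pixels), "k1" (the pictures are not rectified: a ray, as slopes to the right and down, at radius r is drawn at 1 + k1 r^2 times it, then the intrinsics apply), "position" and "rotation" of the camera in the world; the wrist camera has in their place "hand_eye" (4x4, takes a point from camera to tool coordinates, whose origin is the TCP and whose axes are the flange's). Camera axes: x right, y up, looking along -z (the intrinsics and any distortion apply to the point x, -y, -z); pixel columns grow to the right and rows downward; lengths in mm; the calibration is good to about 2 mm. A picture is of the moment at which its call begins: read the wrist's pose just before it.
- ctrl.finish_job(): hands the job in; it is judged then, once.
Trained networks look in a picture, given as the dict that the camera call returned (one of the last four; its "shot" number tells which), for a name from the list of things; names that differ only in an ending like _2 or _b are one class to them, and where a whole thing is asked for, a point or a joint stands for the part that bears it (a point fixed in the world has none). Each returns a list of dicts, best first, with "score" (0 to 1); they miss things now and then, are a little off and sometimes report something else, mostly with a low value. They report only what shows in the picture. A call takes as long as a camera call. They do not tell look-alikes from the thing itself.
- models.boxes_of(picture, name): "rect" ([left, top, right, bottom] in pixels, round what is visible of it).
The state is a dict: "clock": time; "qpos": joint angles; "qd": joint speeds; "tau": joint torques, N m; "eef_pos": TCP position; "tool_rot": TCP orientation; "force": force on the tool from outside, world axes, zero at the start; "torque": the same for the moment, N m; "width": finger opening in mm; "gripper_force": force on a finger pad.
Only numpy, scipy, OpenCV 4.12 (cv2) and the standard library are available. Lean on these libraries where they do the work, as an engineer would, in place of code of your own. Each camera call takes 0.05 s, during which the arm holds its last target. There are 200 camera calls.

### The job

Put the blue-capped jar upright on the green spot of the low shelf, so that the three jars stand in a neat row, and swivel and tilt the bench camera, which has a red ball as its handle, so that its lens points straight at the middle of that jar there. Leave the other jars standing where they are.

Things in the scene. Friction and masses are not known exactly. Their poses are not given: they have to be found in the camera images.
- jar: The jar to move: upright round jar, 56 mm diameter, 80 mm tall, pale blue with a paper band and a BLUE screw cap (54 mm diameter, the top 16 mm), about 0.22 kg. It starts on the table. Origin at the centre of its underside, z up along its axis
- jar_mid (a point): Middle of the blue-capped jar, on its axis 40 mm above its underside: the point to aim the camera at
- spot: Green disc, 60 mm diameter, flush in the top of the shelf: the one free place in the row of three. Origin at its centre, on the shelf's top surface. It can be the middle or either end place
- shelf: Low white riser shelf, fixed, 250 mm long (its x), 100 mm deep (its y), top surface 40 mm above the table. Origin at the centre of its footprint on the table. The three places of the row lie on its centre line at x = -75, 0 and +75 mm
- jar_a: White-capped jar on the shelf, same size and shape as the blue-capped one; origin at the centre of its underside. To be left alone
- jar_b: Second white-capped jar on the shelf, same size; origin at the centre of its underside. To be left alone
- decoy: Amber jar with an ORANGE cap standing on the table, same size; origin at the centre of its underside. To be left alone
- head: Camera: white box 80 long, 66 wide, 60 mm high, black lens barrel in front, in a fork on a fixed stand (foot radius 50 mm). Origin: the pivot, 190 mm above the table, where swivel, tilt and lens axes cross. Its x is the lens axis, out of the lens (glass at x = 76 mm, rear face x = -40 mm), z up when level. Tilts about its y from 0.7 rad lens-up to 0.9 rad lens-down; friction holds it
- ball (a point): Centre of the red ball handle, 28 mm diameter, on the lens axis 140 mm behind the pivot: ball, pivot and lens lie on one line. It sits on an 8 mm stem down to an 8 mm rod, 36 mm below the ball's centre, that runs forward to the camera. Pinch it from above, fingers either side of the rod; it turns between the fingers. About 2 N moves either joint
- yoke (a joint): Swivel angle (rad) of the camera about the vertical; grows anticlockwise seen from above; 0 is the stand's own straight ahead, limits -1.3 and 1.3. Friction holds it
Mind the look-alikes: they are no part of the job. What is shaped like the part that bears head but purple is not meant.

How it is judged (in metres and radians):
At the end, for the whole second after the job is handed in: Blue-capped jar upright (0.08 rad) and at rest on the shelf, within 12 mm of the green spot's centre; camera still, lens towards the jar, its axis within 22 mm sideways and 22 mm in height of the jar's middle; the other three jars upright (0.1 rad) within 15 mm of their starts (distance between jar and spot below 0.012 m and angle between jar's own z axis and vertical below 0.08 rad and linear speed of jar below 0.02 m/s and x of jar_mid in the frame of head above 0.1 m and y of jar_mid in the frame of head between -0.022 and 0.022 m and z of jar_mid in the frame of head between -0.022 and 0.022 m and angular speed of head below 0.05 rad/s and distance of each of jar_a, jar_b, decoy from where it was at the start of the episode below 0.015 m and angle between each of jar_a, jar_b, decoy's own z axis and vertical below 0.1 rad); the robot touches nothing.
It fails at once if another jar is knocked over (angle between any of jar_a, jar_b, decoy's own z axis and vertical above 0.6 rad).
It also fails if it takes over 64 s, if anything falls off the work surface, if the arm or the gripper's body presses on something with over 40 N, if the wrist force passes 120 N, or if a joint passes its speed limit or range.

## Working session

There is one attempt and no reset: what is moved stays moved. The work goes in short steps, Python scripts to look and compute and a shell command to move; the robot and the scene stay as the last step left them, time stands still between calls to the robot, and variables do not carry over. Pictures are saved under pics/ and viewed, at most 10 in all, crops included, and the job is handed in when it is done.

```bash
ls; mkdir -p pics
cat > h.py <<'E'
import numpy as np, cv2
from cell import status,get_image,ctrl,models
from scipy.spatial.transform import Rotation as Rn
def cloud(p,T=None):
    h,w=p["z_map"].shape
    u,v=np.meshgrid(np.arange(w),np.arange(h))
    K=np.array([[p["fx"],0,p["cx"]],[0,p["fy"],p["cy"]],[0,0,1.]])
    s=cv2.undistortPoints(np.stack([u,v],-1).reshape(-1,1,2).astype(float),K,np.array([p["k1"],0,0,0.])).reshape(h,w,2)
    z=p["z_map"]; c=np.stack([s[...,0]*z,-s[...,1]*z,-z],-1)
    if "hand_eye" in p:
        st=T; M=np.array(p["hand_eye"]); c=c@M[:3,:3].T+M[:3,3]
        return c@Rn.from_euler('xyz',st["tool_rot"]).as_matrix().T+np.array(st["eef_pos"])
    R=np.array(p["rotation"]); 
    if R.shape!=(3,3): R=Rn.from_euler('xyz',R).as_matrix()
    return c@R.T+np.array(p["position"])
E
python3 - <<'E'
from h import *
print(status.read_state())
for n in ["scene","top"]:
    p=get_image(n); cv2.imwrite(f"pics/{n}0.png",p["color"][...,::-1]); np.save(f"{n}_c.npy",cloud(p)); np.save(f"{n}_rgb.npy",p["color"])
    print(n,p["position"],p["rotation"])
    for k in ["jar","spot","shelf","head","ball","decoy"]:
        print(k,[(np.round(b["rect"]).tolist(),round(b["score"],2)) for b in models.boxes_of(p,k)][:5])
E
```

```text
pics
{'clock': 0.0, 'qpos': array([ 1.16419881,  0.62934717,  0.0384557 ,  1.51837881, -0.02698091,
        0.99627901, -0.02001526]), 'qd': array([ 0.00014229, -0.00089478, -0.00052213,  0.00161968,  0.00038297,
        0.00034871,  0.00103461]), 'tau': array([-6.95745930e-04, -5.63395393e+01,  1.22630272e+00, -1.93442899e+01,
        1.11056969e-02,  1.06009954e-02, -1.29961961e-05]), 'eef_pos': array([ 217.06075298, -612.02388274,  230.38521056]), 'tool_rot': array([-3.13969936e+00,  4.93172582e-05,  3.40781323e-01]), 'force': array([-0.25589868, -0.39579462, -0.11366522]), 'torque': array([ 0.00054266, -0.02063978,  0.05512768]), 'gripper_force': 0.0, 'width': 85.22390158980976}
scene [1063.94015233  478.78243422 1166.42262085] [0.64477807 0.00324825 2.3276777 ]
jar [([291.0, 188.0, 314.0, 223.0], 0.77), ([247.0, 159.0, 268.0, 190.0], 0.73), ([205.0, 184.0, 224.0, 220.0], 0.58), ([258.0, 219.0, 349.0, 274.0], 0.41)]
spot [([229.0, 188.0, 250.0, 202.0], 0.52)]
shelf [([188.0, 171.0, 282.0, 235.0], 0.68)]
head [([257.0, 224.0, 346.0, 258.0], 0.95), ([387.0, 200.0, 475.0, 260.0], 0.77), ([226.0, 189.0, 249.0, 202.0], 0.33)]
ball [([256.0, 218.0, 347.0, 258.0], 0.93), ([396.0, 199.0, 476.0, 267.0], 0.79)]
decoy [([184.0, 146.0, 204.0, 179.0], 0.7), ([226.0, 188.0, 250.0, 204.0], 0.19)]
top [ 427.53611554  -34.3473552  1330.45942154] [ 0.04731416 -0.00232896 -1.58925219]
jar [([340.0, 144.0, 365.0, 166.0], 0.84), ([266.0, 216.0, 284.0, 239.0], 0.82), ([331.0, 202.0, 357.0, 231.0], 0.61)]
spot [([335.0, 178.0, 358.0, 199.0], 0.83), ([403.0, 173.0, 428.0, 198.0], 0.7)]
shelf [([317.0, 129.0, 375.0, 241.0], 0.62)]
head [([65.0, 250.0, 174.0, 285.0], 0.97), ([185.0, 113.0, 254.0, 206.0], 0.81)]
ball [([66.0, 252.0, 173.0, 285.0], 0.77), ([186.0, 115.0, 252.0, 208.0], 0.66)]
decoy [([404.0, 172.0, 430.0, 201.0], 0.75)]
```

View pics/top0.png

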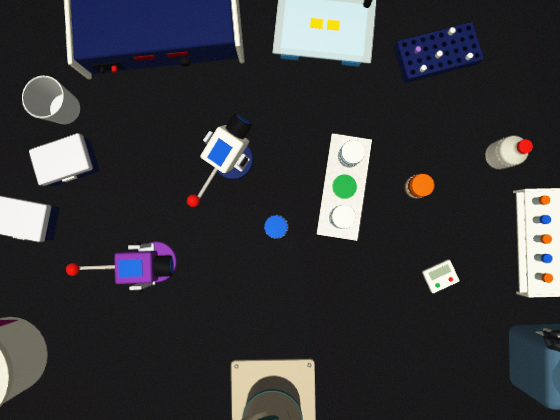

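View pics/scene0.png

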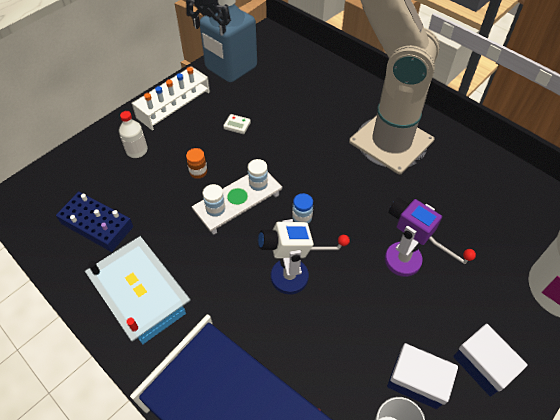

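The top view shows the blue jar at (276,227), the green spot in the middle place at (344,187), white caps at (351,153) and (343,217), and the orange jar at (420,186). The white camera is at about (225,150) with its red ball at (193,201); the purple camera is the look-alike.

Run:
```python
from h import *
def circ(P):
    x,y=P[:,0],P[:,1]; return (x.min()+x.max())/2,(y.min()+y.max())/2
for n,boxes in {"top":dict(jar=(260,210,292,245),a=(336,138,370,168),b=(328,203,360,233),spot=(328,172,362,202),ball=(184,192,202,210),head=(195,110,256,185),decoy=(400,170,440,202)),
  "scene":dict(jar=(288,190,318,222),spot=(222,184,252,206),ball=(335,232,352,248),head=(255,218,315,262))}.items():
    c=np.load(n+"_c.npy"); rgb=np.load(n+"_rgb.npy"); hsv=cv2.cvtColor(rgb,cv2.COLOR_RGB2HSV)
    H,S,V=[hsv[...,i].astype(int) for i in range(3)]
    for k,(l,t,r,b) in boxes.items():
        C=c[t:b,l:r].reshape(-1,3); h,s,v=[q[t:b,l:r].ravel() for q in (H,S,V)]
        if k=="jar": m=(h>95)&(h<125)&(s>150)&(v>90)&(C[:,2]>40)
        elif k=="spot": m=(h>45)&(h<80)&(s>100)
        elif k=="ball": m=((h<8)|(h>172))&(s>150)&(v>60)&(C[:,2]>50)
        elif k=="head": m=(C[:,2]>170)
        elif k=="decoy": m=(C[:,2]>60)
        else: m=C[:,2]>100
        P=C[m]; print(n,k,m.sum(),"med",np.median(P,0).round(1),"mid",np.round(circ(P),1),"ztop",np.percentile(P[:,2],[5,50,95]).round(1))
c=np.load("top_c.npy"); rgb=np.load("top_rgb.npy")
# shelf orientation and head body top
z=c[...,2]; m=np.zeros(z.shape,bool); m[125:245,310:380]=1; m&=(z>30)&(z<50)
print("shelf",cv2.minAreaRect(c[m][:,:2].astype(np.float32)))
m=np.zeros(z.shape,bool); m[110:185,195:256]=1; m&=(z>205)
print("headtop",m.sum(),cv2.minAreaRect(c[m][:,:2].astype(np.float32)),np.percentile(c[m][:,2],[5,50,95]))
P=c[m]; A=np.c_[P[:,:2],np.ones(len(P))]; print("plane",np.linalg.lstsq(A,P[:,2],rcond=None)[0])
```

```text
top jar 415 med [427.5 -14.7  80.1] mid [428.1 -14.3] ztop [75.7 80.1 84.3]
top a 468 med [ 594.8 -194.3  119.5] mid [ 525.3 -128. ] ztop [112.5 119.5 124.2]
top b 464 med [ 447.4 -169.6  120. ] mid [ 448.3 -116.2] ztop [114.4 120.  124.2]
top spot 444 med [ 522.9 -183.    40.7] mid [ 488.8 -123.5] ztop [36.8 40.7 44.8]
top ball 124 med [488.7 165.4 155.6] mid [488.9 167.9] ztop [148.  155.6 161.4]
top head 1929 med [601.3  80.2 219.1] mid [548.1  53. ] ztop [194.  219.1 231. ]
top decoy 430 med [ 519.4 -361.5   79.6] mid [ 486.5 -212.4] ztop [69.3 79.6 84.6]
scene jar 280 med [434.9 -14.6  80.1] mid [431.8 -16.8] ztop [70.6 80.1 84.6]
scene spot 242 med [ 528.2 -183.8   42. ] mid [781.9 132.8] ztop [37.4 42.  45.4]
scene ball 100 med [497.8 167.1 155.5] mid [494.2 164.2] ztop [146.2 155.5 161.9]
scene head 1644 med [620.7  91.5 217. ] mid [805.8 255. ] ztop [184.  217.  230.9]
shelf ((522.7990112304688, -183.42095947265625), (100.83299255371094, 251.1517333984375), 80.12749481201172)
headtop 1680 ((556.5466918945312, 20.833175659179688), (252.0341796875, 123.42306518554688), 49.248756408691406) [207.18797269 220.8797144  231.3104199 ]
plane [  -1.88033813   -2.06105958 1532.67079257]
```

```bash
R='[1.41,3.65,0],"yaw":-0.063}'
python3 -m handwheel '[{"delta_pos":[1.41,3.65,0],"yaw":-0.063},{"delta_pos":[1.41,3.65,0],"yaw":-0.063},{"delta_pos":[1.41,3.65,0],"yaw":-0.063},{"delta_pos":[1.41,3.65,0],"yaw":-0.063},{"delta_pos":[1.41,3.65,0],"yaw":-0.063},{"delta_pos":[1.41,3.65,0],"yaw":-0.063},{"delta_pos":[1.41,3.65,0],"yaw":-0.063},{"delta_pos":[1.41,3.65,0],"yaw":-0.063}]' 1
```

```text
clock: 1.37
eef_pos: [330.5, -319.0, 231.6]
tool_rot: [3.141, -0.001, -0.167]
force: [1.6, 0.7, 0.0]
width: 85.5
gripper_force: 0.0
```

```bash
python3 -m handwheel '[{"delta_pos":[1.25,3.7,0],"yaw":0},{"delta_pos":[1.25,3.7,0],"yaw":0},{"delta_pos":[1.25,3.7,0],"yaw":0},{"delta_pos":[1.25,3.7,0],"yaw":0},{"delta_pos":[1.25,3.7,0],"yaw":0},{"delta_pos":[1.25,3.7,0],"yaw":0},{"delta_pos":[1.25,3.7,0],"yaw":0},{"delta_pos":[0,0,0],"yaw":0},{"delta_pos":[0,0,0],"yaw":0}]' 1
python3 - <<'E'
from h import *
st=status.read_state(); print(st["clock"],st["eef_pos"],st["tool_rot"])
p=get_image("wrist"); cv2.imwrite("pics/w1.png",p["color"][...,::-1]); c=cloud(p,st)
print([(np.round(b["rect"]).tolist(),round(b["score"],2)) for b in models.boxes_of(p,"jar")][:5])
hsv=cv2.cvtColor(p["color"],cv2.COLOR_RGB2HSV).astype(int)
m=(hsv[...,0]>95)&(hsv[...,0]<125)&(hsv[...,1]>150)&(c[...,2]>74)&(c[...,2]<90)
P=c[m][:,:2].astype(np.float32); print(m.sum(),np.median(c[m],0),cv2.minEnclosingCircle(P) if len(P) else 0)
E
```

```text
clock: 2.12
eef_pos: [418.4, -59.3, 231.5]
tool_rot: [-3.141, -0.001, -0.157]
force: [0.2, -0.9, -1.3]
width: 85.4
gripper_force: 0.0
2.1167 [418.37720002 -59.3236094  231.49108807] [-3.14107570e+00 -7.15701111e-04 -1.57162304e-01]
[([359.0, 102.0, 457.0, 176.0], 0.93), ([191.0, 148.0, 261.0, 216.0], 0.9)]
2882 [432.30838753 -15.1136384   79.99646494] ((431.5360412597656, -14.528498649597168), 26.960338592529297)
```

```bash
python3 -m handwheel '[{"delta_pos":[0.66,2.24,0],"yaw":0},{"delta_pos":[0.66,2.24,0],"yaw":0},{"delta_pos":[0,0,-3.5],"yaw":0},{"delta_pos":[0,0,-3.5],"yaw":0},{"delta_pos":[0,0,-3.5],"yaw":0},{"delta_pos":[0,0,0],"yaw":0},{"delta_pos":[0,0,0],"yaw":0}]' 1
python3 - <<'E'
from h import *
st=status.read_state(); print(st["eef_pos"],st["tool_rot"])
p=get_image("wrist"); cv2.imwrite("pics/w2.png",p["color"][...,::-1]); c=cloud(p,st)
hsv=cv2.cvtColor(p["color"],cv2.COLOR_RGB2HSV).astype(int)
m=(hsv[...,0]>95)&(hsv[...,0]<125)&(hsv[...,1]>150)&(c[...,2]>74)&(c[...,2]<90)
P=c[m][:,:2].astype(np.float32); print(m.sum(),np.median(c[m],0),cv2.minEnclosingCircle(P) if len(P) else 0)
E
```

```text
clock: 2.8
eef_pos: [429.2, -18.6, 125.5]
tool_rot: [3.14, 0.004, -0.167]
force: [-0.4, -0.1, -0.9]
width: 85.4
gripper_force: 0.0
[429.22474319 -18.59399167 125.49735223] [ 3.14005277  0.00444717 -0.16652238]
6380 [433.17604149 -14.6968657   80.02402468] ((431.6412658691406, -14.236614227294922), 27.022441864013672)
```

```bash
python3 -m handwheel '[{"delta_pos":[0.24,0.42,0],"yaw":0},{"delta_pos":[0,0,-3],"yaw":0},{"delta_pos":[0,0,-3],"yaw":0},{"delta_pos":[0,0,-2.7],"yaw":0},{"delta_pos":[0,0,0],"yaw":0},{"delta_pos":[0,0,0],"yaw":0}]' 1
python3 -m handwheel '[{"delta_pos":[0,0,0],"yaw":0},{"delta_pos":[0,0,0],"yaw":0},{"delta_pos":[0,0,0],"yaw":0},{"delta_pos":[0,0,0],"yaw":0},{"delta_pos":[0,0,0],"yaw":0},{"delta_pos":[0,0,0],"yaw":0},{"delta_pos":[0,0,0],"yaw":0},{"delta_pos":[0,0,0],"yaw":0}]' -1
```

```text
clock: 3.35
eef_pos: [432.3, -10.2, 58.1]
tool_rot: [-3.136, 0.007, -0.164]
force: [-0.8, -0.3, 0.4]
width: 85.2
gripper_force: 0.0
clock: 4.02
eef_pos: [432.0, -12.2, 58.7]
tool_rot: [-3.137, 0.006, -0.166]
force: [-1.4, -5.3, 16.7]
width: 52.5
gripper_force: 62.8
```

Run:
```python
from h import *
st=status.read_state(); print(st["qpos"].round(3),st["eef_pos"],st["force"],st["torque"])
p=get_image("wrist"); cv2.imwrite("pics/w3.png",p["color"][...,::-1])
```

```text
[-0.099  0.659  0.097  2.244 -0.264  0.254 -1.502] [432.04997829 -12.15629685  58.74984126] [-1.38148083 -5.2817717  16.74670944] [-1.0907077   0.43510175  0.00822199]
```

View pics/w3.png

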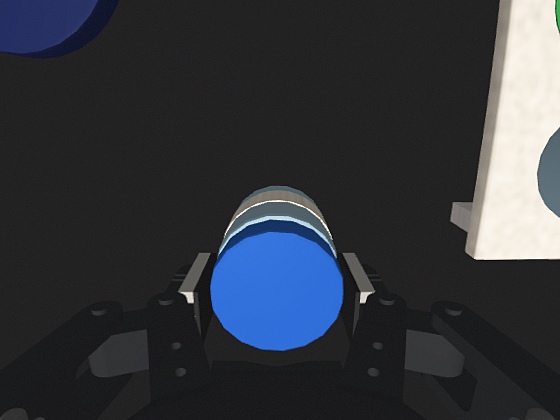

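The jar is held by its cap, with pads either side at (200,290) and (355,290), and the jar looks upright. The arm ran out of reach low down (q6 near its limit), so I'll lift a little and check the hold.

```bash
python3 -m handwheel '[{"delta_pos":[0.2,0,0.5],"yaw":0},{"delta_pos":[0.5,0,1],"yaw":0},{"delta_pos":[0.5,0,1],"yaw":0},{"delta_pos":[0,0,0],"yaw":0},{"delta_pos":[0,0,0],"yaw":0},{"delta_pos":[0,0,0],"yaw":0}]' -1
python3 - <<'E'
from h import *
st=status.read_state(); print(st["qpos"].round(3),st["eef_pos"],st["tool_rot"],st["force"],st["torque"])
p=get_image("wrist"); cv2.imwrite("pics/w4.png",p["color"][...,::-1]); c=cloud(p,st)
hsv=cv2.cvtColor(p["color"],cv2.COLOR_RGB2HSV).astype(int)
m=(hsv[...,0]>95)&(hsv[...,0]<125)&(hsv[...,1]>150)&(hsv[...,2]>180)
m[:230]=0;P=c[m]; A=np.c_[P[:,:2]-P[:,:2].mean(0),np.ones(len(P))]; print(np.median(P,0),np.linalg.lstsq(A,P[:,2],rcond=None)[0],cv2.minEnclosingCircle(P[:,:2].astype(np.float32)))
s=get_image("scene"); cv2.imwrite("pics/s4.png",cv2.resize(s["color"][140:300,200:400,::-1],None,fx=3,fy=3))
E
```

```text
clock: 4.57
eef_pos: [442.4, -10.1, 81.7]
tool_rot: [-3.136, 0.01, -0.163]
force: [-0.2, -0.7, -2.9]
width: 52.1
gripper_force: 65.4
[-0.125  0.619  0.131  2.203 -0.251  0.343 -1.514] [442.36172119 -10.06058843  81.65203068] [-3.13565833  0.01021852 -0.16311853] [-0.20456598 -0.73194904 -2.94257397] [-0.01783665 -0.03652248 -0.04088502]
[444.06685115 -10.07436476 102.9017099 ] [ 1.72799793e-01 -3.66869356e-02  1.03335819e+02] ((423.7807922363281, -5.898628234863281), 88.87720489501953)
```

View pics/s4.png

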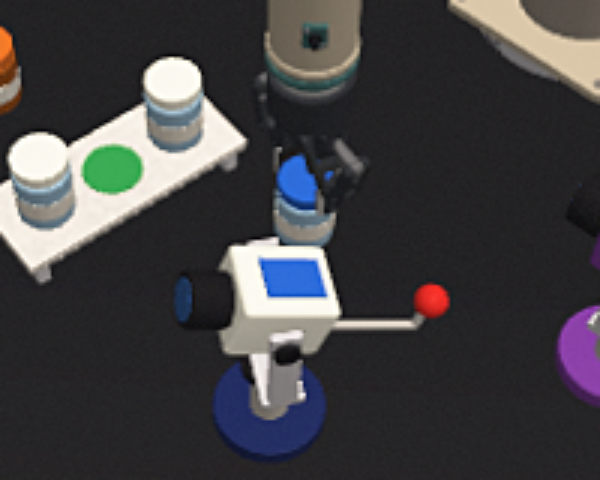

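The jar hangs in the gripper clear of the table; the white camera's rod and ball at (430,300) in the crop are clear of the hand.

```bash
python3 -m handwheel '[{"delta_pos":[0,0,2],"yaw":0},{"delta_pos":[0,0,3],"yaw":0},{"delta_pos":[0,0,3],"yaw":0},{"delta_pos":[0,0,3],"yaw":0},{"delta_pos":[0.5,-1.0,0.5],"yaw":0},{"delta_pos":[1,-2.2,0],"yaw":0},{"delta_pos":[1.2,-2.5,0],"yaw":0},{"delta_pos":[1.2,-2.5,0],"yaw":0},{"delta_pos":[1.2,-2.5,0],"yaw":0},{"delta_pos":[1.2,-2.5,0],"yaw":0}]' -1
python3 -m handwheel '[{"delta_pos":[1.0,-2.2,0],"yaw":0},{"delta_pos":[0.6,-1.5,0],"yaw":0},{"delta_pos":[0,0,0],"yaw":0},{"delta_pos":[0,0,0],"yaw":0},{"delta_pos":[0,0,0],"yaw":0}]' -1
cat > cap.py <<'E'
from h import *
st=status.read_state(); print(st["eef_pos"],st["tool_rot"],st["force"])
p=get_image("wrist"); c=cloud(p,st); cv2.imwrite("pics/w_last.png",p["color"][...,::-1])
hsv=cv2.cvtColor(p["color"],cv2.COLOR_RGB2HSV).astype(int)
m=(hsv[...,0]>95)&(hsv[...,0]<125)&(hsv[...,1]>150)&(hsv[...,2]>180)&(p["z_map"]>0)
m=m&(abs(c[...,2]-st["eef_pos"][2]-21)<15)
P=c[m]
for i in range(5):
    A=np.c_[P[:,:2]-P[:,:2].mean(0),np.ones(len(P))]; k=np.linalg.lstsq(A,P[:,2],rcond=None)[0]; r=P[:,2]-A@k; P=P[abs(r)<max(2,2*r.std())]
print("tilt",k,len(P),"circle",cv2.minEnclosingCircle(P[:,:2].astype(np.float32)),"mean",P.mean(0))
b=(hsv[...,1]<60)&(hsv[...,2]>120)&(abs(c[...,2]-120)<4)
n,l,s,ce=cv2.connectedComponentsWithStats(b.astype(np.uint8))
for i in range(1,n):
    if s[i,4]>800: print("white",s[i],cv2.minEnclosingCircle(c[l==i][:,:2].astype(np.float32)))
b=(abs(c[...,2]-40)<5); print("shelf",cv2.minAreaRect(c[b][:,:2].astype(np.float32)))
E
python3 cap.py
```

```text
clock: 5.5
eef_pos: [505.4, -143.7, 195.3]
tool_rot: [-3.136, 0.012, -0.164]
force: [-0.3, 0.8, -1.8]
width: 52.2
gripper_force: 66.1
clock: 5.92
eef_pos: [520.8, -178.4, 195.4]
tool_rot: [-3.135, 0.013, -0.163]
force: [0.2, 0.4, -1.8]
width: 51.8
gripper_force: 66.1
[ 520.77288517 -178.42032844  195.42962722] [-3.13471693  0.0126125  -0.16329966] [ 0.21210075  0.37645762 -1.80120968]
tilt [-8.90316898e-03 -3.88413347e-03  2.16636585e+02] 12190 circle ((520.593017578125, -177.53219604492188), 26.811786651611328) mean [ 522.06824816 -178.27506515  216.6365846 ]
white [ 239   44   89   92 6336] ((599.6224975585938, -195.03915405273438), 26.983386993408203)
shelf ((548.3591918945312, -254.25613403320312), (234.57772827148438, 181.57720947265625), 80.51371765136719)
```

```bash
python3 -m handwheel '[{"delta_pos":[0.5,-0.5,0],"yaw":0},{"delta_pos":[0,0,-2],"yaw":0},{"delta_pos":[0,0,-2],"yaw":0},{"delta_pos":[0,0,-2],"yaw":0},{"delta_pos":[0,0,-1.5],"yaw":0},{"delta_pos":[0,0,0],"yaw":0},{"delta_pos":[0,0,0],"yaw":0},{"delta_pos":[0,0,0],"yaw":0}]' -1
python3 cap.py
```

```text
clock: 6.63
eef_pos: [527.7, -184.3, 122.6]
tool_rot: [-3.136, 0.008, -0.163]
force: [0.8, 0.1, -1.3]
width: 51.8
gripper_force: 66.0
[ 527.71466798 -184.32348041  122.55192624] [-3.13604416  0.00814643 -0.16286071] [ 0.78241185  0.09688749 -1.28940758]
tilt [-4.63754464e-03 -5.63052679e-03  1.43769590e+02] 12085 circle ((527.5444946289062, -183.9178009033203), 26.498586654663086) mean [ 528.9394477  -184.11006677  143.76959023]
white [  209    32   132   136 13866] ((599.5545043945312, -194.99264526367188), 27.07493782043457)
shelf ((517.279052734375, -247.94940185546875), (232.6396026611328, 245.32925415039062), 80.28837585449219)
```

```bash
python3 -m handwheel '[{"delta_pos":[-0.17,0.1,-0.5],"yaw":0},{"delta_pos":[0,0,-0.7],"yaw":0},{"delta_pos":[0,0,-0.5],"yaw":0},{"delta_pos":[0,0,-0.3],"yaw":0},{"delta_pos":[0,0,-0.2],"yaw":0},{"delta_pos":[0,0,0],"yaw":0},{"delta_pos":[0,0,0],"yaw":0},{"delta_pos":[0,0,0],"yaw":0}]' -1
```

```text
clock: 7.35
eef_pos: [525.3, -183.3, 99.7]
tool_rot: [-3.136, 0.009, -0.163]
force: [-0.4, 0.4, -1.6]
width: 51.6
gripper_force: 65.8
```

```bash
python3 -m handwheel '[{"delta_pos":[0,0,-0.15],"yaw":0},{"delta_pos":[0,0,-0.1],"yaw":0},{"delta_pos":[0,0,0],"yaw":0},{"delta_pos":[0,0,0],"yaw":0},{"delta_pos":[0,0,0],"yaw":0}]' -1
```

```text
clock: 7.77
eef_pos: [525.5, -183.5, 98.9]
tool_rot: [-3.136, 0.008, -0.164]
force: [-2.4, 0.7, 11.6]
width: 52.0
gripper_force: 67.4
```

Contact. I'll release, rise and look.

```bash
python3 -m handwheel '[{"delta_pos":[0,0,0],"yaw":0},{"delta_pos":[0,0,0],"yaw":0},{"delta_pos":[0,0,0],"yaw":0},{"delta_pos":[0,0,0],"yaw":0},{"delta_pos":[0,0,0.5],"yaw":0},{"delta_pos":[0,0,2],"yaw":0},{"delta_pos":[0,0,3],"yaw":0},{"delta_pos":[0,0,4],"yaw":0},{"delta_pos":[0,0,4],"yaw":0},{"delta_pos":[0,0,4],"yaw":0}]' 1
python3 -m handwheel '[{"delta_pos":[0,0,2],"yaw":0},{"delta_pos":[0,0,0],"yaw":0},{"delta_pos":[0,0,0],"yaw":0}]' 1
python3 - <<'E'
from h import *
st=status.read_state(); print(st["eef_pos"],st["tool_rot"])
p=get_image("wrist"); c=cloud(p,st); cv2.imwrite("pics/w5.png",p["color"][...,::-1])
b=(abs(c[...,2]-120)<4)
n,l,s,ce=cv2.connectedComponentsWithStats(b.astype(np.uint8))
for i in range(1,n):
    if s[i,4]>800: print("cap",s[i],cv2.minEnclosingCircle(c[l==i][:,:2].astype(np.float32)))
hsv=cv2.cvtColor(p["color"],cv2.COLOR_RGB2HSV).astype(int)
g=(abs(hsv[...,0]-62)<18)&(hsv[...,1]>100)&(abs(c[...,2]-40)<6); P=c[g]; print("green",len(P),P.min(0),P.max(0)) if len(P) else 0
b=(abs(c[...,2]-40)<5); print("shelf",cv2.minAreaRect(c[b][:,:2].astype(np.float32)))
E
```

```text
clock: 8.6
eef_pos: [524.6, -183.2, 274.2]
tool_rot: [-3.136, 0.01, -0.164]
force: [0.9, -0.2, -1.0]
width: 85.6
gripper_force: 0.0
clock: 8.85
eef_pos: [525.6, -183.4, 293.6]
tool_rot: [-3.136, 0.007, -0.163]
force: [0.4, 0.0, 0.1]
width: 85.3
gripper_force: 0.0
[ 525.64817789 -183.40144578  293.57492256] [-3.13593023  0.00678469 -0.16337498]
cap [ 247   72   62   63 2979] ((599.7577514648438, -195.40097045898438), 27.129240036010742)
cap [ 250  159   57   56 2503] ((524.9483642578125, -183.70858764648438), 27.063724517822266)
cap [ 250  235   54   51 2121] ((451.886962890625, -170.1644287109375), 27.116289138793945)
green 122 [ 531.13600401 -208.70106323   38.87877737] [ 554.75295434 -154.12316847   45.75109878]
shelf ((565.8922729492188, -143.74996948242188), (410.3265686035156, 273.14862060546875), 49.35671615600586)
```

View pics/w5.png

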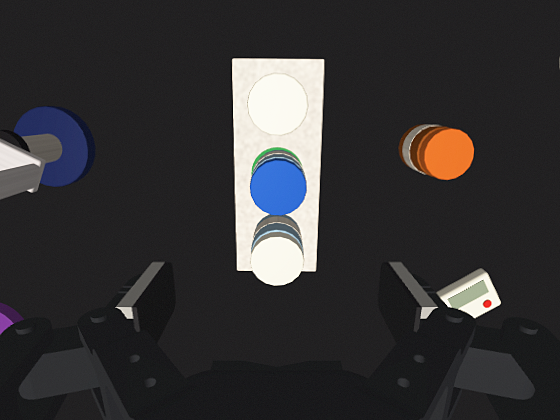

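The picture shows the blue cap at (278,187) in line with the white caps at (277,103) and (277,259), with all jars standing. The jar is within about 1 mm of the spot. Next I'll look over the camera.

```bash
python3 -m handwheel '[{"delta_pos":[-0.95,3.4,0.6],"yaw":0},{"delta_pos":[-0.95,3.4,0.6],"yaw":0},{"delta_pos":[-0.95,3.4,0.6],"yaw":0},{"delta_pos":[-0.95,3.4,0.6],"yaw":0},{"delta_pos":[-0.95,3.4,0.6],"yaw":0},{"delta_pos":[-0.95,3.4,0.6],"yaw":0},{"delta_pos":[-0.95,3.4,0.6],"yaw":0},{"delta_pos":[-0.95,3.4,0.6],"yaw":0},{"delta_pos":[0,0,0],"yaw":0},{"delta_pos":[0,0,0],"yaw":0}]' 1
cat > look.py <<'E'
from h import *
import sys
st=status.read_state(); print(st["clock"],st["eef_pos"],st["tool_rot"])
p=get_image("wrist"); c=cloud(p,st); cv2.imwrite(f"pics/{sys.argv[1]}.png",p["color"][...,::-1]); np.savez("look.npz",c=c,rgb=p["color"])
hsv=cv2.cvtColor(p["color"],cv2.COLOR_RGB2HSV).astype(int)
r=((hsv[...,0]<8)|(hsv[...,0]>172))&(hsv[...,1]>150)&(hsv[...,2]>60)&(c[...,2]>60)&(c[...,2]<290)
n,l,s,ce=cv2.connectedComponentsWithStats(r.astype(np.uint8))
for i in range(1,n):
    if s[i,4]>60:
        P=c[l==i]; A=np.c_[2*P,np.ones(len(P))]; k=np.linalg.lstsq(A,(P**2).sum(1),rcond=None)[0]
        from scipy.optimize import least_squares
        f=least_squares(lambda q:np.linalg.norm(P-q,axis=1)-14,np.median(P,0)-[0,0,10],loss='soft_l1')
        print("ball",s[i],f.x.round(1),"bbox",s[i][:2]+s[i][2:4]/2)
E
python3 look.py w6
```

```text
clock: 9.73
eef_pos: [447.9, 90.8, 338.9]
tool_rot: [-3.137, 0.012, -0.158]
force: [-0.6, 0.6, -0.7]
width: 85.4
gripper_force: 0.0
9.7333 [447.8573071   90.75342314 338.9251445 ] [-3.13658703  0.01246005 -0.15810345]
ball [177 136  30  29 655] [492.2 167.8 146.2] bbox [192.  150.5]
```

View pics/w6.png

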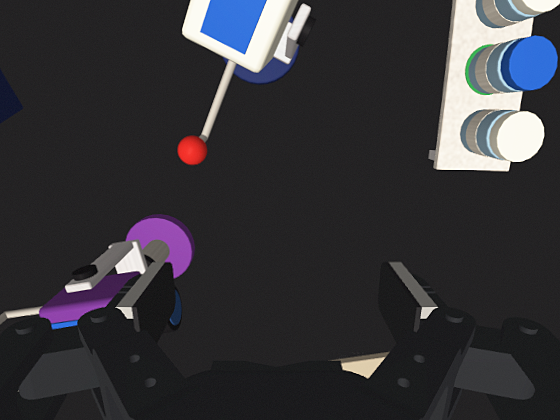

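The picture shows the red ball at (192,150), its rod running up to the white camera at (233,62), and the purple look-alike at lower left. Now I'll fit the pivot.

Run:
```python
import numpy as np,cv2
from scipy.optimize import least_squares
ball=np.array([492.2,167.8,146.2])
L=np.load("look.npz"); 
for n,c,rgb in [("top",np.load("top_c.npy"),np.load("top_rgb.npy")),("scene",np.load("scene_c.npy"),np.load("scene_rgb.npy")),("wrist",L["c"],L["rgb"])]:
    hsv=cv2.cvtColor(rgb,cv2.COLOR_RGB2HSV).astype(int)
    near=np.hypot(c[...,0]-600,c[...,1]-95)<90
    m=near&(abs(hsv[...,0]-118)<12)&(hsv[...,1]>120)&(c[...,2]<40)
    P=c[m]; print(n,m.sum(),P.min(0),P.max(0))
    H=cv2.convexHull(P[:,:2].astype(np.float32))[:,0] 
    q=np.array([604,90.])
    f=least_squares(lambda q:np.maximum(np.hypot(*(P[:,:2]-q).T)-50,0),[604,90.])  # disc containment
    # outer rim points
    ang=np.arctan2(*(P[:,:2]-f.x).T[::-1]); rim=[]
    for a in np.arange(-np.pi,np.pi,0.1):
        s=P[(ang>=a)&(ang<a+.1)]
        if len(s): 
            d=np.hypot(*(s[:,:2]-f.x).T)
            if d.max()>44: rim.append(s[d.argmax()][:2])
    rim=np.array(rim); g=least_squares(lambda q:np.hypot(*(rim-q).T)-50,f.x,loss='soft_l1',f_scale=2)
    print(" foot",f.x,g.x,len(rim),"dist to ball",np.hypot(*(g.x-ball[:2])))
    # rod direction: points between 45 and 130 along
    r=(np.hypot(c[...,0]-ball[0],c[...,1]-ball[1])<85)&(np.hypot(c[...,0]-ball[0],c[...,1]-ball[1])>22)&(c[...,2]>90)&(c[...,2]<180)&(hsv[...,1]<70)
    Q=c[r]
    if len(Q)>10:
        d=np.median(Q-ball,0)[:2]; v=cv2.fitLine(Q[:,:2].astype(np.float32),cv2.DIST_HUBER,0,.01,.01).ravel(); print(" rod",len(Q),np.arctan2(d[1],d[0]),np.arctan2(v[1],v[0]))
    t=near&(c[...,2]>195)&(c[...,2]<260)&(abs(hsv[...,0]-108)<12)&(hsv[...,1]>120)
    if t.sum()>30: 
        T=c[t]; A=np.c_[T[:,:2]-T[:,:2].mean(0),np.ones(len(T))]; print(" screen",T.mean(0),cv2.minAreaRect(T[:,:2].astype(np.float32)),np.linalg.lstsq(A,T[:,2],rcond=None)[0])
```

```text
top 322 [547.09564218  40.08187852   1.53895768] [630.56292623 127.27352306  26.75091798]
 foot [597.07157746  88.35096802] [597.98184475  89.4832824 ] 33 dist to ball 131.618034226304
 rod 99 -0.6792596554645686 -0.61583877
 screen [594.60539844  91.00867889 218.77353058] ((613.5912475585938, 77.9805908203125), (34.915504455566406, 113.86564636230469), 54.965999603271484) [ 2.23014173e-02 -1.26355154e-02  2.18773531e+02]
scene 721 [553.32085243  29.22874485  -2.63413145] [651.47903    138.77398406  27.08100784]
 foot [602.40926599  87.36025683] [601.72416832  88.0286981 ] 51 dist to ball 135.49540232936567
 rod 71 -0.6316750238016403 -0.60200334
 screen [606.76040379  85.32035532 218.79685112] ((619.2359619140625, 79.34776306152344), (41.3460578918457, 113.49644470214844), 53.223426818847656) [-1.04023956e-02  2.26777137e-02  2.18796851e+02]
wrist 895 [550.42524919  42.0153414   -1.97688965] [626.29552552 141.16469505  23.05229057]
 foot [600.74803005  89.64725791] [600.8249171   90.00356308] 30 dist to ball 133.61009771942284
 rod 548 -0.6289971780556886 -0.6180421
 screen [580.85941346 101.67364163 216.27270763] ((580.199951171875, 94.71175384521484), (50.666683197021484, 48.85853958129883), 40.00988006591797) [ 2.67539983e-01 -1.89088227e-01  2.16272708e+02]
```

```bash
python3 -m handwheel '[{"delta_pos":[0.4,0.7,0],"yaw":0.125},{"delta_pos":[0.4,0.7,0],"yaw":0.125},{"delta_pos":[0.4,0.7,0],"yaw":0.125},{"delta_pos":[0.4,0.7,0],"yaw":0.125},{"delta_pos":[0.4,0.7,0],"yaw":0.125},{"delta_pos":[0.4,0.7,0],"yaw":0.125},{"delta_pos":[0.4,0.7,0],"yaw":0.125},{"delta_pos":[0.4,0.7,0],"yaw":0.125},{"delta_pos":[0.4,0.7,0],"yaw":0.125},{"delta_pos":[0.4,0.7,0],"yaw":0.125}]' 1
python3 -m handwheel '[{"delta_pos":[0.4,0.7,0],"yaw":0.125},{"delta_pos":[0,0,0],"yaw":0.125},{"delta_pos":[0,0,0],"yaw":0.125},{"delta_pos":[0,0,0],"yaw":0.125},{"delta_pos":[0,0,0],"yaw":0.125},{"delta_pos":[0,0,0],"yaw":0.125},{"delta_pos":[0,0,0],"yaw":0.125},{"delta_pos":[0,0,0],"yaw":0.125},{"delta_pos":[0,0,0],"yaw":0.125},{"delta_pos":[0,0,0],"yaw":0.125}]' 1
python3 -m handwheel '[{"delta_pos":[0,0,0],"yaw":0.1},{"delta_pos":[0,0,0],"yaw":0.08},{"delta_pos":[0,0,0],"yaw":0},{"delta_pos":[0,0,0],"yaw":0},{"delta_pos":[0,0,0],"yaw":0}]' 1
python3 -c "
from cell import status; print(status.read_state()['qpos'])"
```

```text
clock: 10.62
eef_pos: [489.6, 156.7, 338.8]
tool_rot: [-3.135, 0.012, 1.089]
force: [0.1, -0.4, 0.3]
width: 85.6
gripper_force: 0.0
clock: 11.45
eef_pos: [493.5, 163.2, 338.7]
tool_rot: [-3.133, 0.009, 2.339]
force: [0.4, 0.4, 0.0]
width: 85.3
gripper_force: 0.0
clock: 11.87
eef_pos: [493.3, 164.5, 339.5]
tool_rot: [-3.134, 0.009, 2.513]
force: [0.5, 0.7, 1.1]
width: 85.2
gripper_force: 0.0
[-0.11350841  0.34639441 -0.37478188  1.71379956  0.15187008  1.11054111
  0.40576775]
```

```bash
python3 -m handwheel '[{"delta_pos":[-0.1,0.33,-3],"yaw":0},{"delta_pos":[0,0,-3.5],"yaw":0},{"delta_pos":[0,0,-3.5],"yaw":0},{"delta_pos":[0,0,-2],"yaw":0},{"delta_pos":[0,0,0],"yaw":0},{"delta_pos":[0,0,0],"yaw":0},{"delta_pos":[0,0,0],"yaw":0}]' 1
python3 look.py w7
```

```text
clock: 12.45
eef_pos: [493.2, 169.5, 221.5]
tool_rot: [-3.138, 0.011, 2.516]
force: [0.9, 0.4, 0.2]
width: 85.3
gripper_force: 0.0
12.45 [493.22954474 169.51406424 221.45593711] [-3.13772593  0.01096491  2.51580886]
ball [ 252  197   42   42 1247] [492.3 167.7 146.3] bbox [273. 218.]
```

```bash
python3 -m handwheel '[{"delta_pos":[-0.1,-0.2,-3],"yaw":0},{"delta_pos":[0,0,-3],"yaw":0},{"delta_pos":[0,0,-2],"yaw":0},{"delta_pos":[0,0,-1.2],"yaw":0},{"delta_pos":[0,0,0],"yaw":0},{"delta_pos":[0,0,0],"yaw":0}]' 1
python3 -m handwheel '[{"delta_pos":[0,0,0],"yaw":0},{"delta_pos":[0,0,0],"yaw":0},{"delta_pos":[0,0,0],"yaw":0},{"delta_pos":[0,0,0],"yaw":0},{"delta_pos":[0,0,0],"yaw":0},{"delta_pos":[0,0,0],"yaw":0},{"delta_pos":[0,0,0],"yaw":0},{"delta_pos":[0,0,0],"yaw":0}]' -1
```

```text
clock: 13.0
eef_pos: [492.1, 167.4, 129.2]
tool_rot: [-3.137, 0.011, 2.516]
force: [0.6, 1.0, -0.1]
width: 85.4
gripper_force: 0.0
clock: 13.67
eef_pos: [491.7, 167.1, 128.5]
tool_rot: [-3.137, 0.01, 2.516]
force: [1.4, -1.1, 2.1]
width: 25.0
gripper_force: 58.7
```

Run:
```python
import numpy as np
p=np.array([600.8,90,190]);j=np.array([525,-183.7,80]);d=j-p
th1=np.arctan2(d[1],d[0]);e1=np.arctan2(d[2],np.hypot(*d[:2]))
b0=np.array([492.2,167.8,146.3]);v=p-b0;th0=np.arctan2(v[1],v[0]);e0=np.arctan2(v[2],np.hypot(*v[:2]));print(th0,e0,th1,e1,np.linalg.norm(v))
s=np.linspace(0,1,19);th=th0+(th1-th0)*s;e=e0+(e1-e0)*s
B=p-140*np.c_[np.cos(e)*np.cos(th),np.cos(e)*np.sin(th),np.sin(e)]
print(np.diff(B,axis=0).round(1)/10,(th1-th0)/18,B[9],B[-1])
```

```text
-0.6216417579687034 0.3161441971824839 -1.8409704088914844 -0.3695284312177958 140.55778171271768
[[ 0.43  0.81  0.51]
 [ 0.5   0.78  0.52]
 [ 0.58  0.73  0.52]
 [ 0.64  0.68  0.52]
 [ 0.7   0.62  0.53]
 [ 0.76  0.56  0.53]
 [ 0.81  0.49  0.53]
 [ 0.85  0.42  0.53]
 [ 0.88  0.34  0.53]
 [ 0.91  0.26  0.53]
 [ 0.93  0.18  0.53]
 [ 0.94  0.1   0.53]
 [ 0.94  0.01  0.53]
 [ 0.93 -0.07  0.52]
 [ 0.92 -0.16  0.52]
 [ 0.89 -0.24  0.51]
 [ 0.86 -0.31  0.51]
 [ 0.82 -0.39  0.5 ]] -0.06774048060682117 [554.19570072 221.96241211 193.73645266] [635.64360821 215.81392568 240.56460294]
```

```bash
python3 -m handwheel '[{"delta_pos":[0.43,0.81,0.51],"yaw":-0.068},{"delta_pos":[0.5,0.78,0.52],"yaw":-0.068},{"delta_pos":[0.58,0.73,0.52],"yaw":-0.068},{"delta_pos":[0.64,0.68,0.52],"yaw":-0.068},{"delta_pos":[0.7,0.62,0.53],"yaw":-0.068},{"delta_pos":[0.76,0.56,0.53],"yaw":-0.068},{"delta_pos":[0,0,0],"yaw":0}]' -1
```

```text
clock: 14.25
eef_pos: [527.6, 207.9, 159.2]
tool_rot: [-3.134, 0.011, 2.105]
force: [-0.4, -4.0, 0.4]
width: 25.3
gripper_force: 59.2
```

```bash
python3 -m handwheel '[{"delta_pos":[0.81,0.49,0.53],"yaw":-0.068},{"delta_pos":[0.85,0.42,0.53],"yaw":-0.068},{"delta_pos":[0.88,0.34,0.53],"yaw":-0.068},{"delta_pos":[0.91,0.26,0.53],"yaw":-0.068},{"delta_pos":[0.93,0.18,0.53],"yaw":-0.068},{"delta_pos":[0.94,0.1,0.53],"yaw":-0.068},{"delta_pos":[0,0,0],"yaw":0}]' -1
python3 -m handwheel '[{"delta_pos":[0.94,0.01,0.53],"yaw":-0.068},{"delta_pos":[0.93,-0.07,0.52],"yaw":-0.068},{"delta_pos":[0.92,-0.16,0.52],"yaw":-0.068},{"delta_pos":[0.89,-0.24,0.51],"yaw":-0.068},{"delta_pos":[0.86,-0.31,0.51],"yaw":-0.068},{"delta_pos":[0.82,-0.39,0.5],"yaw":-0.068},{"delta_pos":[0,0,0],"yaw":0},{"delta_pos":[0,0,0],"yaw":0},{"delta_pos":[0,0,0],"yaw":0}]' -1
```

```text
clock: 14.83
eef_pos: [580.6, 226.3, 190.7]
tool_rot: [-3.135, 0.01, 1.699]
force: [-1.3, -2.6, -0.2]
width: 24.8
gripper_force: 59.3
clock: 15.58
eef_pos: [633.7, 213.8, 221.5]
tool_rot: [-3.136, 0.012, 1.295]
force: [1.3, -4.7, -2.4]
width: 24.7
gripper_force: 59.3
```

```bash
python3 -m handwheel '[{"delta_pos":[0.14,0.1,0.14],"yaw":0},{"delta_pos":[0,0,0],"yaw":0},{"delta_pos":[0,0,0],"yaw":0}]' -1
python3 -m handwheel '[{"delta_pos":[0,0,0],"yaw":0},{"delta_pos":[0,0,0],"yaw":0},{"delta_pos":[0,0,0],"yaw":0},{"delta_pos":[0,0,0],"yaw":0},{"delta_pos":[0,0,0],"yaw":0},{"delta_pos":[0,0,1],"yaw":0},{"delta_pos":[0,0,2],"yaw":0},{"delta_pos":[0,0,3],"yaw":0},{"delta_pos":[0,0,3],"yaw":0},{"delta_pos":[0,0,0],"yaw":0}]' 1
python3 -m handwheel '[{"delta_pos":[0,0,0],"yaw":0},{"delta_pos":[0,0,0],"yaw":0}]' 1
python3 look.py w8
python3 - <<'E'
from h import *
p=np.array([600.8,90,190])
for n in ["scene","top"]:
    q=get_image(n); cv2.imwrite(f"pics/{n}9.png",q["color"][...,::-1]); c=cloud(q)
    hsv=cv2.cvtColor(q["color"],cv2.COLOR_RGB2HSV).astype(int)
    near=np.hypot(c[...,0]-600,c[...,1]-90)<60
    t=near&(c[...,2]>195)&(c[...,2]<260)&(abs(hsv[...,0]-108)<8)&(hsv[...,1]>150)&(hsv[...,2]>120)
    T=c[t]
    if len(T)>20:
        A=np.c_[T[:,:2]-T[:,:2].mean(0),np.ones(len(T))]; print(n,len(T),T.mean(0),np.linalg.lstsq(A,T[:,2],rcond=None)[0])
    r=((hsv[...,0]<8)|(hsv[...,0]>172))&(hsv[...,1]>150)&(np.hypot(c[...,0]-635,c[...,1]-216)<30)&(c[...,2]>200)
    print("ball",r.sum(),np.median(c[r],0) if r.any() else 0)
E
```

```text
clock: 15.83
eef_pos: [633.6, 213.7, 222.2]
tool_rot: [-3.133, 0.015, 1.294]
force: [-2.3, -6.1, -5.2]
width: 25.2
gripper_force: 59.4
clock: 16.67
eef_pos: [638.8, 217.4, 321.5]
tool_rot: [3.137, 0.002, 1.293]
force: [0.6, 1.4, 0.8]
width: 85.5
gripper_force: 0.0
clock: 16.83
eef_pos: [635.2, 216.2, 313.9]
tool_rot: [-3.136, 0.01, 1.293]
force: [0.1, -0.2, -0.8]
width: 85.3
gripper_force: 0.0
16.8333 [635.21233389 216.21498685 313.86981147] [-3.1357929   0.00951018  1.29279911]
ball [440  24  24  54 660] [844.3 292.3  91.4] bbox [452.  51.]
ball [458 105  23  47 574] [850.7 212.8  91.1] bbox [469.5 128.5]
ball [ 255  196   43   41 1369] [635.5 217.5 236.9] bbox [276.5 216.5]
scene 196 [600.17982608  82.35118277 222.62390338] [9.27349285e-02 3.39617677e-01 2.22623903e+02]
ball 124 [640.21337123 217.61566266 246.83705527]
top 374 [596.64666351  83.53029932 221.41470605] [9.47868505e-02 3.37350134e-01 2.21414706e+02]
ball 144 [631.28418655 213.68505512 246.46786701]
```

View pics/top9.png

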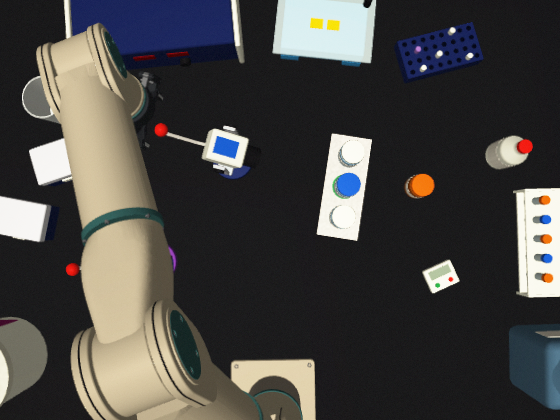

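The picture shows the ball at (161,130), the camera at (227,148) and its lens facing the blue jar at (348,185). The tilt error works out at about 9 mm of the allowed 22. Before handing in, I'll check that the camera isn't drifting.

```bash
python3 -m handwheel '[{"delta_pos":[0,0,1],"yaw":0},{"delta_pos":[0,0,0],"yaw":0},{"delta_pos":[0,0,0],"yaw":0},{"delta_pos":[0,0,0],"yaw":0},{"delta_pos":[0,0,0],"yaw":0},{"delta_pos":[0,0,0],"yaw":0},{"delta_pos":[0,0,0],"yaw":0},{"delta_pos":[0,0,0],"yaw":0},{"delta_pos":[0,0,0],"yaw":0},{"delta_pos":[0,0,0],"yaw":0}]' 1
python3 -m handwheel '[{"delta_pos":[0,0,0],"yaw":0},{"delta_pos":[0,0,0],"yaw":0},{"delta_pos":[0,0,0],"yaw":0},{"delta_pos":[0,0,0],"yaw":0},{"delta_pos":[0,0,0],"yaw":0},{"delta_pos":[0,0,0],"yaw":0},{"delta_pos":[0,0,0],"yaw":0},{"delta_pos":[0,0,0],"yaw":0},{"delta_pos":[0,0,0],"yaw":0},{"delta_pos":[0,0,0],"yaw":0}]' 1
python3 look.py w10
```

```text
clock: 17.82
eef_pos: [635.4, 216.1, 323.5]
tool_rot: [-3.136, 0.01, 1.293]
force: [0.1, 0.6, -0.3]
width: 85.5
gripper_force: 0.0
clock: 18.65
eef_pos: [635.4, 216.2, 323.6]
tool_rot: [-3.136, 0.01, 1.293]
force: [-0.2, 0.1, 0.3]
width: 85.3
gripper_force: 0.0
18.65 [635.43167462 216.17867063 323.57348051] [-3.13569264  0.00974417  1.292606  ]
ball [435  26  24  52 612] [843.9 292.1  91.2] bbox [447.  52.]
ball [454 105  22  46 534] [850.6 212.9  91.2] bbox [465. 128.]
ball [ 256  192   40   40 1264] [635.6 217.4 236.9] bbox [276. 212.]
```

The ball reads the same 2 s later, so the camera is still.

```bash
python3 -c "
from cell import ctrl; print(ctrl.finish_job())"
```

```text
the job is handed in; nothing more can be done
None
```

I handed the job in at about 18.7 s, though no verdict came back: the blue-capped jar stands within about 1 mm of the green spot, and by my measurements the camera's axis passes about 9 mm from the jar's middle in height and about 2 mm sideways (22 mm allowed each way). The other jars looked undisturbed in the last picture.

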